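Shut off the outer flame ring at the concentric hob control

ROBOT

A 6-joint arm with a two-finger parallel gripper is mounted at the origin on the work surface. World frame = base frame: x ahead of the robot, y to its left, z up, the work surface at z = 0. Lengths are in m, angles in rad, forces in N, time in s.
With the tool pointing down it reaches from about 0.325 to 0.9 m from the base axis. Payload 6.1 kg.
Tool frame: the origin (TCP) lies at the very end of the fingers, on their centre line; the grasp point (between the pads) lies 19 mm behind it (manip.pinch_z is the distance from the TCP to the grasp point, in m); z points along the fingers, y is the line along which they close (so a half turn about z gives the same grasp; the last joint's range is limited). The gripper opens to 85 mm and grips with 20 to 120 N. Pads are 22 mm wide; open, the fingers measure 114 mm over their backs; the gripper's body (76 mm by 85 mm) begins 54 mm behind the grasp point. The pads swing forward as they close: fully open they stand 13 mm farther back than shut.
Start: joints at [-1.243, 0.22, 1.526, -0, 1.395, -0.126], TCP at [0.274, -0.562, 0.231] pointing down, gripper open.
Joint ranges: [-2.98, 2.98], [-0.91, 2.08], [0.09, 2.57], [-1.24, 4.39], [0.2, 2.65], [-2.68, 2.68]. Speed limits (rad/s): [2.57, 2.57, 3.01, 3.14, 3.14, 3.14].

INTERFACE

Orientations are given as a unit quaternion [x, y, z, w].
In Python, from station import sensors, eyes, close_job, manip gives the robot as it stands. The module is installed in compiled form; this text tells all that it offers.
- The arm moves only by the tool play_rows, never from a script. Its argument "commands" is one flat list of numbers, 5 for each row, row after row: the shift along the tool's x, y, z in mm, then the turn about the tool's z in rad, then the opening in per cent of the stroke, from 0 (shut) to 100 (fully open). In form: [dx, dy, dz, turn, gripper, dx, dy, dz, turn, gripper, ...]. A call has 1 to 20 rows; each row is the pose to reach, as a shift and turn from the pose commanded when the call began, along the tool's axes at that moment; what a row does not reach only later rows make up. A row lasts 1/12 s, in which the tool goes at most 41.7 mm and 7.16 degrees, less where a joint would pass 70% of its speed; a pose out of reach is approached as far as the arm can. A call with a gripper value outside its range is refused whole. The fingers move at their own pace and stop on an object; "grip_force" is the grip in N (left out, the last holds). Time passes only in rows, so rows that repeat a pose let the fingers close. It gives the time, the measured TCP pose, the force, the opening and the grip force at its end, in the units of the state.
- sensors.state(): the state, without advancing time (a new reading comes with each control period).
- eyes.read_camera(name): name is "side" or "top"; returns (picture, depth): 400x640x3 uint8, blue, green, red; 400x640 float32, m along the optical axis (not along the pixel's ray), 0 where there is no reading.
- eyes.camera_info(name): a dict with "camera_matrix" (3x3 intrinsics, pixels), "rvec" (rotation vector, rad) and "tvec" (3), from world to camera coordinates, as OpenCV has them. Camera axes: x right, y down, z forward; pixel columns grow to the right and rows downward; lengths in m; the calibration is good to about 2 mm. A picture is of the moment at which its call begins. camera_info takes no time and is no camera call.
- close_job(): hands the job in; it is judged then, once.
The state is a dict: "t": time; "q": joint angles; "joint_vel": joint speeds; "joint_torque": joint torques, N m; "tcp_pos": TCP position; "orientation": TCP orientation; "force": force on the tool from outside, world axes, zero at the start; "moment": the same for the moment, N m; "opening": finger opening in m; "grasp_force": force on a finger pad.
Only numpy, scipy, OpenCV 4.12 (cv2) and the standard library are available. Lean on these libraries where they do the work, as an engineer would, in place of code of your own. Each camera call takes 0.05 s, during which the arm holds its last target. There are 200 camera calls.

TASK

The tea has boiled: on the table gas hob, shut off the outer flame ring by turning the wide outer collar of the double control clockwise, pressing it down to get it past its safety catch, on until you feel its OFF stop, and let it spring back up locked there. Do not force the collar against catch, stop or seat, do not disturb the small inner knob that sets the simmer flame, and leave everything else standing as it is.

Things in the scene. Friction and masses are not known exactly. Their poses are not given: they have to be found in the camera images.
- hob: steel table gas hob, fixed, 300 x 420 mm, flat top plate 55 mm above the ledge; origin under its centre, x towards its back (away from the robot at yaw 0), y to the left, z up. A dual-ring burner with pan support is on its left half, the double control (collar and inner knob on one upright axis) on its right half near the front, nothing else within 60 mm of the collar
- control_axis (a point): fixed point where the axis of the double control meets the top plate. Above it: a steel bonnet 40 mm across up to 17 mm, the collar from 22 to 44 mm, the inner knob from 45.5 to 62 mm. Catch, stop and bonnet act hard on the collar (catch and stop on a tooth at 22 mm radius) and must never bear more than 25 N (0.55 N m for a twist)
- collar_centre (a point): the outer collar: black fluted plastic ring, 56 mm across, 22 mm high, to be gripped across any diameter; the point is on its axis, half-way up, and sinks with it. Its underside is 22 mm above the top plate, so fingertips may reach below it
- press (a joint): how far the collar is pressed down, m: 0 at rest, 0.005 hard on the bonnet. A spring lifts it: 4 N to start it, then 2 N per mm. From 3.5 mm it passes under the catch, so 11 to 13 N is right
- dial (a joint): turn of the collar, rad, counterclockwise from above; at 0 the white line on its top looks to hob -x. It starts open, 1.0 to 1.24. The OFF stop differs from valve to valve: between -0.24 and 0.24. A catch 0.72 short of the stop blocks it unless pressed; under the catch it cannot rise, and only within 0.07 of the stop it springs up, locked. Friction 0.06 N m, more under the catch
- inner_mark (a point): end of the dark pointer line on the inner knob, 12 mm from the control axis, on top. The inner knob is of bare metal, 27 mm across with a bar grip 8 mm wide, sits on its own spindle just above the collar (45.5 to 62 mm above the top plate), and turns at a touch (0.012 N m). It neither turns nor sinks with the collar
- teapot_centre (a point): bystander: white ceramic teapot with steel lid, 132 mm across, 126 mm high, on the pan support 95 mm above the ledge; point on its axis 50 mm above its base
- bowls_centre (a point): bystander: three nested orange melamine bowls, 160 mm across, on the ledge; point 30 mm up
- cup_a_centre (a point): bystander: small glass cup, 68 mm across, 72 mm high, on the ledge right of the hob; point half-way up
- cup_b_centre (a point): bystander: the other glass cup, same size; point half-way up
- coaster_centre (a point): bystander: round wooden coaster, 96 mm across, 9 mm thick; its centre
- spoon_grip (a point): bystander: steel spoon 160 mm long on the ledge; point on its handle
- caddy_centre (a point): bystander: dark round tea tin, 72 mm across, 110 mm high; its centre

How it is judged:
By the outcome, as a careful person would: the job done as asked, in the order asked, and still so for the second after the job is handed in, with the robot touching nothing.
It also fails if it takes over 67 s, if anything falls off the work surface, if the arm or the gripper's body presses on something with over 40 N, if the wrist force passes 120 N, or if a joint passes its speed limit or range.

## Working session

There is one attempt and no reset: what is moved stays moved. The work goes in short steps, Python scripts to look and compute and a tool call to move; the robot and the scene stay as the last step left them, time stands still between calls to the robot, and variables do not carry over. Pictures are saved under pics/ and viewed, at most 10 in all, crops included, and the job is handed in when it is done.

Besides the shell and the picture viewer there is one more tool, called after ">>>" by a JSON object that holds its "fn" and its "kwargs". play_rows: Moves the arm, as the interface text tells. Its arguments: {"type":"object","properties":{"commands":{"type":"array"},"grip_force":{"type":"number"}},"required":["commands"]}

```bash
ls; mkdir -p pics; python3 - <<'E'
from station import sensors, eyes, manip
import cv2, numpy as np
s=sensors.state(); print({k:np.round(v,4).tolist() for k,v in s.items()})
print([a for a in dir(manip) if a[0]!='_'], manip.pinch_z)
for n in("top","side"):
    p,d=eyes.read_camera(n); cv2.imwrite(f"pics/{n}0.png",p); np.savez(f"{n}0.npz",p=p,d=d)
    i=eyes.camera_info(n); print(n,i)
E
```

```text
pics
{'t': 0.0, 'q': [-1.2431, 0.2212, 1.5276, 0.0, 1.3947, -0.1261], 'joint_vel': [-0.0011, 0.0006, 0.0009, -0.0006, 0.0015, -0.0019], 'joint_torque': [0.0037, -49.6895, -38.9393, -0.0001, 0.0113, -0.0], 'tcp_pos': [0.2738, -0.5611, 0.2302], 'orientation': [0.9744, 0.225, -0.0001, -0.001], 'force': [-0.1861, -0.2962, -0.3961], 'moment': [-0.0361, -0.0289, 0.0435], 'grasp_force': 0.0, 'opening': 0.0853}
['IKError', 'pinch_z'] 0.0187
top {'camera_matrix': array([[492.16500238,   0.        , 317.03262072],
       [  0.        , 492.16500238, 207.06387544],
       [  0.        ,   0.        ,   1.        ]]), 'rvec': array([ 2.13330082, -2.14499574,  0.17293943]), 'tvec': array([4.13740053e-04, 4.80033638e-01, 1.67595852e+00])}
side {'camera_matrix': array([[467.48152263,   0.        , 320.21226871],
       [  0.        , 467.48152263, 201.90701623],
       [  0.        ,   0.        ,   1.        ]]), 'rvec': array([ 2.08930394, -0.25646627,  0.15180726]), 'tvec': array([-0.46716229,  0.15891076,  1.61227414])}
```

View pics/top0.png

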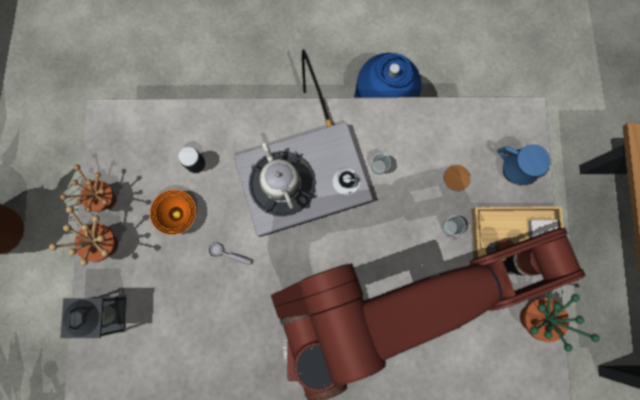

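View pics/side0.png

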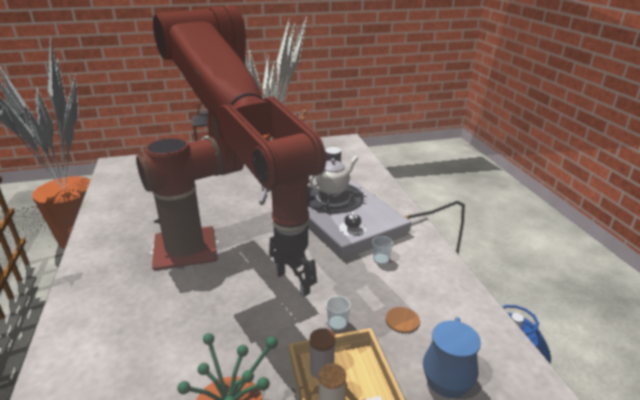

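The top view shows the hob, with its corners near (235,155), (350,123), (375,201) and (260,235), and the control at about (347,181). The teapot is at (278,180) and the cups at (381,162) and (455,225). In the side view the control is at about (353,222). Next I'll crop in and measure.

```bash
cat > h.py <<'E'
import numpy as np, cv2
from station import eyes
def cam(n):
    i=eyes.camera_info(n); R=cv2.Rodrigues(i["rvec"])[0]; return i["camera_matrix"],R,np.array(i["tvec"]).ravel()
def ray(n,u,v):
    K,R,t=cam(n); d=R.T@np.linalg.solve(K,[u,v,1.]); return -R.T@t,d
def onplane(n,u,v,z):
    c,d=ray(n,u,v); return c+d*(z-c[2])/d[2]
def pix(n,P):
    i=eyes.camera_info(n); return cv2.projectPoints(np.array(P,float).reshape(-1,3),i["rvec"],i["tvec"],i["camera_matrix"],None)[0].reshape(-1,2)
E
python3 - <<'E'
from h import *
t=np.load("top0.npz"); s=np.load("side0.npz")
a=cv2.resize(t["p"][156:206,322:374],None,fx=10,fy=10,interpolation=cv2.INTER_CUBIC)
b=cv2.resize(s["p"][200:245,325:380],None,fx=10,fy=10,interpolation=cv2.INTER_CUBIC)[:,:280+200]
a=cv2.resize(a,(400,385)); b=cv2.resize(s["p"][205:243,333:373],(400,380),interpolation=cv2.INTER_CUBIC)
im=np.zeros((390,800,3),np.uint8); im[:385,:400]=a; im[:380,400:]=b
cv2.imwrite("pics/crop0.png",im)
# hob corners via top
for c in [(235,155),(350,123),(375,201),(260,235)]: print(np.round(onplane("top",*c,.055),3))
# depth heights around the control
K,R,tt=cam("top")
for v in range(170,193,2):
    print([round(float((R.T@(np.linalg.solve(K,[u,v,1.])*t["d"][v,u]-tt))[2]*1000)) for u in range(336,360,2)])
E
```

```text
[0.664 0.285 0.055]
[ 0.779 -0.121  0.055]
[ 0.498 -0.203  0.055]
[0.382 0.193 0.055]
[53, 54, 59, 54, 62, 52, 57, 50, 57, 57, 49, 52]
[58, 52, 58, 60, 101, 102, 95, 98, 58, 1731, 47, 56]
[57, 57, 59, 97, 96, 104, 101, 100, 101, 53, 53, 54]
[51, 50, 92, 98, 97, 104, 105, 100, 106, 99, 53, 56]
[56, 51, 94, 96, 108, 115, 110, 117, 93, 98, 54, 60]
[59, 60, 99, 96, 106, 103, 118, 104, 105, 95, 54, 58]
[51, 47, 101, 97, 108, 106, 105, 99, 98, 103, 59, 57]
[53, 60, 93, 93, 104, 98, 104, 98, 99, 93, 62, 57]
[59, 56, 53, 83, 100, 99, 102, 92, 94, 53, 51, 58]
[62, 58, 51, 56, 61, 75, 63, 57, 58, 59, 59, 57]
[55, 50, 54, 59, 61, 59, 54, 61, 57, 55, 53, 58]
[55, 57, 59, 60, 57, 49, 55, 59, 64, 55, 59, 56]
```

View pics/crop0.png

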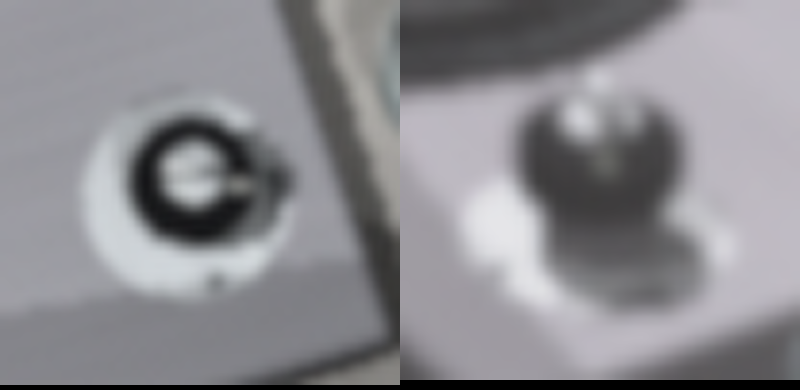

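Top crop: the black collar ring is centred near (347,179), with its white line pointing image-right at about (353,180). There is a bright knob in the middle and a shadow on the right. Side crop: the collar is at about (353,221). Next I'll fit circles in both views.

```bash
cat > m.py <<'E'
from h import *
from scipy.optimize import least_squares
from scipy.ndimage import map_coordinates
def edges(g,c,r0,r1,sign,n=90):
    out=[]
    rr=np.arange(r0,r1,.1)
    for a in np.linspace(0,2*np.pi,n,endpoint=False):
        pr=map_coordinates(g,[c[1]+rr*np.sin(a),c[0]+rr*np.cos(a)],order=1)
        gr=sign*np.gradient(cv2.GaussianBlur(pr.reshape(-1,1),(1,9),0).ravel())
        k=gr.argmax()
        if gr[k]>1.2: out.append((c[0]+rr[k]*np.cos(a),c[1]+rr[k]*np.sin(a)))
    return np.array(out)
def fit(P,r=None):
    f=lambda p: np.hypot(P[:,0]-p[0],P[:,1]-p[1])-(p[2] if r is None else r)
    x0=[*P.mean(0)] + ([P.std()] if r is None else [])
    o=least_squares(f,x0,loss="soft_l1",f_scale=.0007); return o.x,np.median(abs(f(o.x))),len(P)
if __name__=="__main__":
    for n in("top","side"): K,R,t=cam(n); print(n,"cam centre",np.round(-R.T@t,3))
    g=np.load("top0.npz")["p"].mean(2).astype(float)
    pr=lambda E,z: np.array([onplane("top",*p,z)[:2] for p in E])
    c=(347,179.4)
    for nm,r0,r1,sg,z in [("collar outer",6,12,1,.099),("knob/ring inner",2,6.5,-1,.108),("white disc",11,18,-1,.055)]:
        E=edges(g,c,r0,r1,sg); x,e,k=fit(pr(E,z)); print(nm,np.round(x,4),round(e,5),k)
    x=fit(pr(edges(g,c,6,12,1),.099),.028); print("collar r=28",x)
    # white line angle: brightest direction on the ring r=17..26mm
    for C in ([*x[0]],):
        A=np.arange(-180,180,5); v=[]
        for a in np.radians(A):
            q=pix("top",[[C[0]+r*np.cos(a),C[1]+r*np.sin(a),.099] for r in (.019,.021,.023,.025)])
            v.append(map_coordinates(g,[q[:,1],q[:,0]],order=1).mean())
        v=np.array(v); print([(int(a),int(b)) for a,b in zip(A,v) if b>np.median(v)+8], np.median(v))
    # hob edges
    p=np.load("top0.npz")["p"]
E
python3 m.py
```

```text
top cam centre [0.208 0.002 1.731]
side cam centre [ 0.13  -1.384  0.955]
collar outer [ 0.5647 -0.106   0.0301] 0.00156 90
knob/ring inner [ 0.5673 -0.1023  0.0143] 0.00062 90
white disc [ 0.5707 -0.1049  0.0491] 0.00157 64
collar r=28 (array([ 0.56496497, -0.1040179 ]), np.float64(0.0010555747149217937), 90)
[(-110, 57), (-105, 72), (-100, 90), (-95, 102), (-90, 99), (-85, 88), (-80, 68), (-75, 54), (-35, 52), (-30, 54), (-25, 56), (-20, 58), (-15, 62), (-10, 66), (-5, 68), (0, 68), (5, 67), (10, 66), (15, 63), (20, 62), (25, 60), (30, 59), (35, 58), (40, 58), (45, 58), (50, 57), (55, 54), (60, 50)] 41.89872758161184
```

```bash
python3 - <<'E'
from m import *
g=np.load("top0.npz")["p"].mean(2).astype(float)
E=edges(g,(347,179.4),6,12,1)
for lo,hi in((-100,170),(-40,100),(0,180),(20,160)):
    P=np.array([onplane("top",*p,.099)[:2] for p in E]); a=np.degrees(np.arctan2(P[:,1]+.103,P[:,0]-.567))
    print("far/left edges",lo,hi,fit(P[(a>lo)&(a<hi)],.028))
K=edges(g,(347,179.4),2,6.5,-1); P=np.array([onplane("top",*p,.108)[:2] for p in K]); print("knob",fit(P,.0135))
s=np.load("side0.npz")["p"].mean(2).astype(float)
for v in (217,219,220,221,222,223,225):
    row=cv2.resize(s[v:v+1,335:372],None,fx=10,fy=1,interpolation=cv2.INTER_LINEAR).ravel(); gr=np.gradient(cv2.GaussianBlur(row.reshape(1,-1),(21,1),0).ravel())
    l=335+(gr[:180].argmin()+.5)/10-.5; r=335+(180+gr[180:].argmax()+.5)/10-.5
    print(v,round(l,1),round(r,1),(l+r)/2, np.round(onplane("side",(l+r)/2,v,.088),4))
for C in([.567,-.103],[.567,-.105],[.569,-.103]): print(C,pix("side",[[*C,.099],[*C,.088],[*C,.077],[*C,.117]]).round(2).tolist(),pix("top",[[*C,.099],[*C,.108]]).round(2).tolist())
# hob yaw: right edge and far edge
p=np.load("top0.npz")["p"]; m=(abs(p.astype(int)-[150,140,140]).max(2)<60).astype(np.uint8)
for A,B in(((350,123),(375,201)),((375,201),(260,235)),((350,123),(235,155))):
    d=np.array(B)-A; n=np.array([-d[1],d[0]])/np.hypot(*d); pts=[]
    for f in np.linspace(.15,.85,30):
        c=np.array(A)+f*d; w=np.arange(-6,6,.1); q=c+w[:,None]*n
        pr=cv2.GaussianBlur(map_coordinates(g,[q[:,1],q[:,0]],order=1).reshape(-1,1),(1,15),0).ravel()
        k=abs(np.gradient(pr)).argmax(); pts.append(onplane("top",*q[k],.055)[:2])
    vx,vy,x0,y0=cv2.fitLine(np.array(pts,np.float32),cv2.DIST_HUBER,0,.01,.01).ravel(); print("edge dir",np.degrees(np.arctan2(vy,vx)),x0,y0)
E
```

```text
far/left edges -100 170 (array([ 0.56572216, -0.10329921]), np.float64(0.0004061660375312883), 66)
far/left edges -40 100 (array([ 0.56593463, -0.10334304]), np.float64(0.0003844091819962016), 33)
far/left edges 0 180 (array([ 0.56545181, -0.10302605]), np.float64(0.0004086840253153586), 44)
far/left edges 20 160 (array([ 0.56538387, -0.10303344]), np.float64(0.000312890501788227), 34)
knob (array([ 0.5669779 , -0.10199342]), np.float64(0.000851519151799018), 90)
217 344.6 359.8 352.20000000000005 [ 0.5761 -0.0789  0.088 ]
219 344.4 360.6 352.5 [ 0.5732 -0.0915  0.088 ]
220 344.4 360.6 352.54999999999995 [ 0.5715 -0.0977  0.088 ]
221 344.4 360.6 352.54999999999995 [ 0.5695 -0.1038  0.088 ]
222 344.6 360.6 352.55 [ 0.5676 -0.1098  0.088 ]
223 344.6 360.2 352.45 [ 0.5654 -0.1157  0.088 ]
225 346.4 359.2 352.8 [ 0.5628 -0.1278  0.088 ]
[0.567, -0.103] [[351.9, 218.27], [351.77, 220.98], [351.65, 223.67], [352.1, 213.79]] [[346.64, 178.74], [346.81, 178.16]]
[0.567, -0.105] [[352.07, 218.57], [351.95, 221.29], [351.83, 223.98], [352.27, 214.09]] [[347.23, 178.73], [347.4, 178.16]]
[0.569, -0.103] [[352.45, 218.19], [352.33, 220.91], [352.21, 223.6], [352.66, 213.72]] [[346.64, 178.16], [346.8, 177.58]]
edge dir 17.142418 0.65239364 -0.16475818
edge dir -72.66597 0.44490504 -0.029208358
edge dir -73.9677 0.74139816 0.06407752
```

Estimate: axis at about (0.567, −0.103), hob yaw about 0.29, and the white line at about −94°, so dial is about 1.2. First I'll move above the control, with the gripper turned so joint 6 has room for the clockwise turn.

>>> {"fn": "play_rows", "kwargs": {"commands": [60,-36,0,-0.12,100,100,-61,0,-0.24,100,140,-85,0,-0.36,100,180,-110,0,-0.48,100,220,-134,0,-0.6,100,260,-158,0,-0.72,100,300,-183,5,-0.84,100,340,-207,10,-0.96,100,380,-231,15,-1.08,100,415,-253,20,-1.2,100,440,-268,25,-1.32,100,455,-277,30,-1.44,100,465,-283,30,-1.56,100,465,-283,30,-1.69,100,465,-283,30,-1.69,100,465,-283,30,-1.69,100,465,-283,30,-1.69,100,465,-283,30,-1.69,100], "grip_force": 25}}

```text
t: 1.6
tcp_pos: [0.5674, -0.1049, 0.2015]
orientation: [0.48, 0.877, -0.0, 0.0]
force: [-0.2, 0.2, -0.4]
opening: 0.0854
grasp_force: 0.0
```

>>> {"fn": "play_rows", "kwargs": {"commands": [1.7,1.1,20,0,100,1.7,1.1,40,0,100,1.7,1.1,60,0,100,1.7,1.1,70,0,100,1.7,1.1,75,0,100,1.7,1.1,75,0,100,1.7,1.1,75,0,100,1.7,1.1,75,0,100]}}

```text
t: 2.27
tcp_pos: [0.5688, -0.1021, 0.1278]
orientation: [0.479, 0.878, 0.0, 0.001]
force: [0.4, 0.6, -0.2]
opening: 0.0855
grasp_force: 0.0
```

```bash
python3 - <<'E'
from h import *
from station import sensors
s=sensors.state(); print(s["tcp_pos"],s["q"],s["moment"],s["force"])
p,d=eyes.read_camera("side"); q,_=eyes.read_camera("top")
im=np.zeros((500,800,3),np.uint8)
im[:,:450]=cv2.resize(p[175:245,322:385],(450,500),interpolation=cv2.INTER_CUBIC)
im[:400,450:]=cv2.resize(q[150:206,322:371],(350,400),interpolation=cv2.INTER_CUBIC)
cv2.imwrite("pics/c1.png",im); T=s["tcp_pos"]; print(pix("side",[T,[T[0],T[1],.099]]))
E
```

```text
[ 0.56880281 -0.10206671  0.12783241] [-3.13993856e-01  2.02762525e-01  1.74950896e+00  1.23642848e-05
  1.18689763e+00 -8.86319826e-01] [-0.00681972 -0.00013273  0.00425615] [ 0.3833199   0.55829202 -0.23459509]
[[352.64322525 210.86336776]
 [352.31708988 218.05911066]]
```

View pics/c1.png

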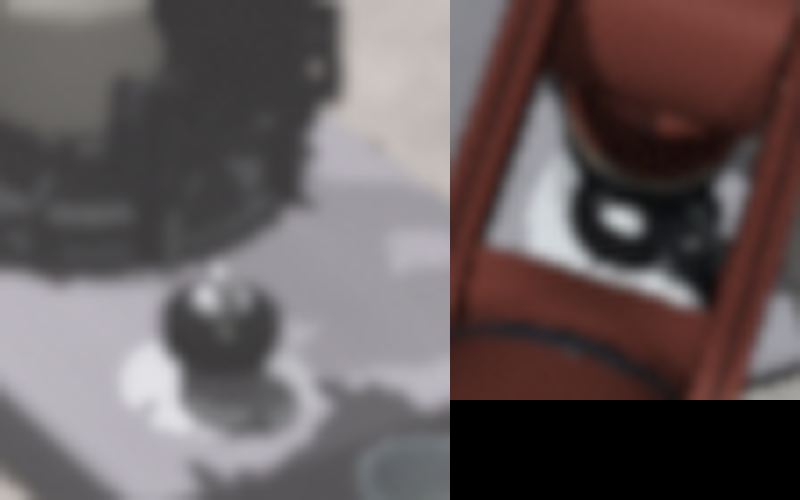

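The crop shows the fingers straddling the control, which is at about (352.5,221) in the side view. TCP projects to within 1 px of the control's axis, so I'll go straight down to grasp height.

>>> {"fn": "play_rows", "kwargs": {"commands": [0,-1,12,0,100,0,-1,24,0,100,0,-1,36,0,100,0,-1,48,0,100,0,-1,56,0,100,0,-1,62,0,100,0,-1,64,0,100,0,-1,64,0,100,0,-1,64,0,100,0,-1,64,0,100]}}

```text
t: 3.2
tcp_pos: [0.5676, -0.1022, 0.063]
orientation: [0.478, 0.878, 0.0, 0.001]
force: [0.4, 0.9, 0.1]
opening: 0.0857
grasp_force: 0.0
```

```bash
python3 - <<'E'
from h import *
from station import sensors
s=sensors.state(); print({k:np.round(s[k],4).tolist() for k in("t","tcp_pos","force","moment","opening","q")})
p,d=eyes.read_camera("side")
cv2.imwrite("pics/c2.png",cv2.resize(p[180:245,318:388],(646,600),interpolation=cv2.INTER_CUBIC))
s=sensors.state(); print({k:np.round(s[k],4).tolist() for k in("t","tcp_pos","force","moment","opening")})
E
```

```text
{'t': 3.2, 'tcp_pos': [0.5676, -0.1022, 0.063], 'force': [0.3941, 0.8803, 0.0666], 'moment': [-0.0079, 0.0306, -0.0212], 'opening': 0.0857, 'q': [-0.3149, 0.2852, 1.7868, 0.0, 1.0682, -0.8879]}
{'t': 3.25, 'tcp_pos': [0.5677, -0.1022, 0.0631], 'force': [-0.7177, 0.13, -0.7792], 'moment': [-0.008, -0.0252, 0.0074], 'opening': 0.0855}
```

View pics/c2.png

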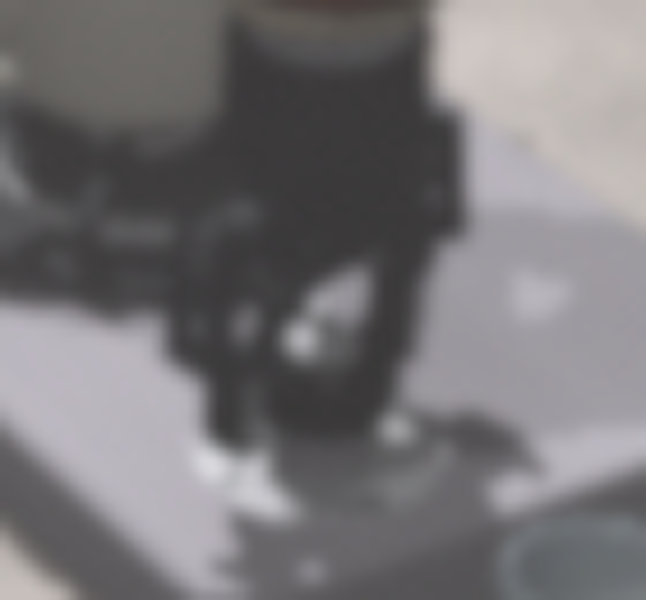

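The fingers straddle the collar on both sides, with the knob clear at about (320,330) in the crop. I'll close to a near gap first and feel for any off-centre contact.

>>> {"fn": "play_rows", "kwargs": {"commands": [0,0,0,0,70,0,0,0,0,70,0,0,0,0,70,0,0,0,0,70,0,0,0,0,70,0,0,0,0,70,0,0,0,0,70,0,0,0,0,70], "grip_force": 20}}

```text
t: 3.92
tcp_pos: [0.5674, -0.1021, 0.0626]
orientation: [0.478, 0.878, 0.0, 0.0]
force: [1.5, 0.4, 2.2]
opening: 0.0597
grasp_force: 1.0
```

```bash
cat > st.py <<'E'
from station import sensors
import numpy as np
s=sensors.state(); q=s["orientation"]; print({k:np.round(s[k],4).tolist() for k in("t","tcp_pos","force","moment","opening","grasp_force","q")}, "theta",round(2*np.arctan2(q[1],q[0]),4))
E
python3 st.py
```

```text
{'t': 3.9167, 'tcp_pos': [0.5674, -0.1021, 0.0626], 'force': [1.4726, 0.3696, 2.2079], 'moment': [0.1721, -0.3182, 0.023], 'opening': 0.0597, 'grasp_force': 0.9574, 'q': [-0.3149, 0.2857, 1.7872, 0.0003, 1.0678, -0.8879]} theta 2.1438
```

A finger is touching on the +y side, so I'm about 2 mm off-centre. I'll shift toward it.

>>> {"fn": "play_rows", "kwargs": {"commands": [0,0.5,0,0,72,0,1.5,0,0,72,0,2,0,0,72,0,2,0,0,72,0,2,0,0,70,0,2,0,0,70,0,2,0,0,70,0,2,0,0,70]}}

```text
t: 4.58
tcp_pos: [0.5686, -0.101, 0.0622]
orientation: [0.478, 0.878, -0.0, -0.0]
force: [-0.4, 0.6, 0.5]
opening: 0.0593
grasp_force: 0.0
```

```bash
python3 st.py
```

```text
{'t': 4.5833, 'tcp_pos': [0.5686, -0.101, 0.0622], 'force': [-0.3817, 0.6131, 0.4654], 'moment': [-0.0189, 0.0368, 0.0182], 'opening': 0.0593, 'grasp_force': 0.0, 'q': [-0.3122, 0.289, 1.7838, -0.0, 1.0689, -0.8853]} theta 2.1438
```

>>> {"fn": "play_rows", "kwargs": {"commands": [0,0,0,0,67,0,0,0,0,67,0,0,0,0,67,0,0,0,0,67,0,0,0,0,67,0,0,0,0,67]}}

```text
t: 5.08
tcp_pos: [0.5687, -0.101, 0.0623]
orientation: [0.478, 0.878, 0.0, 0.0]
force: [-0.4, 0.1, 0.8]
opening: 0.057
grasp_force: 0.0
```

```bash
python3 st.py
```

```text
{'t': 5.0833, 'tcp_pos': [0.5687, -0.101, 0.0623], 'force': [-0.3915, 0.1005, 0.8184], 'moment': [-0.0222, -0.0039, -0.0259], 'opening': 0.057, 'grasp_force': 0.0, 'q': [-0.3122, 0.2889, 1.7838, 0.0, 1.0689, -0.8852]} theta 2.1438
```

It's centred along this diameter. Now the perpendicular one: open, turn, and feel again.

>>> {"fn": "play_rows", "kwargs": {"commands": [0,0,0,0,90,0,0,0,0,90,0,0,0,0,90,0,0,0,0.12,90,0,0,0,0.24,90,0,0,0,0.36,90,0,0,0,0.48,90,0,0,0,0.6,90,0,0,0,0.72,90,0,0,0,0.84,90,0,0,0,0.96,90,0,0,0,1.08,90,0,0,0,1.2,90,0,0,0,1.32,90,0,0,0,1.44,90,0,0,0,1.57,90,0,0,0,1.57,90,0,0,0,1.57,90]}}

```text
t: 6.58
tcp_pos: [0.5687, -0.101, 0.0623]
orientation: [0.959, 0.285, -0.0, 0.0]
force: [-0.3, -0.1, -0.3]
opening: 0.0769
grasp_force: 0.0
```

>>> {"fn": "play_rows", "kwargs": {"commands": [0,0,0,0,70,0,0,0,0,70,0,0,0,0,70,0,0,0,0,70,0,0,0,0,70,0,0,0,0,70]}}

```text
t: 7.08
tcp_pos: [0.5692, -0.1013, 0.0626]
orientation: [0.959, 0.283, 0.0, 0.0]
force: [2.1, -2.1, 1.1]
opening: 0.0596
grasp_force: 1.5
```

```bash
python3 st.py
```

```text
{'t': 7.0833, 'tcp_pos': [0.5692, -0.1013, 0.0626], 'force': [2.0705, -2.0914, 1.1346], 'moment': [-0.3332, -0.2829, 0.0367], 'opening': 0.0596, 'grasp_force': 1.4826, 'q': [-0.3124, 0.2888, 1.7832, -0.0002, 1.0684, 0.6843]} theta 0.5741
```

>>> {"fn": "play_rows", "kwargs": {"commands": [0,1,0,0,73,0,2,0,0,73,0,2.5,0,0,73,0,2.5,0,0,73,0,2.5,0,0,67,0,2.5,0,0,67,0,2.5,0,0,67,0,2.5,0,0,67,0,2.5,0,0,67]}}

```text
t: 7.83
tcp_pos: [0.57, -0.103, 0.0623]
orientation: [0.959, 0.283, -0.0, -0.0]
force: [0.1, 0.6, 0.1]
opening: 0.0571
grasp_force: 0.0
```

```bash
python3 st.py
```

```text
{'t': 7.8333, 'tcp_pos': [0.57, -0.103, 0.0623], 'force': [0.0944, 0.6347, 0.1106], 'moment': [-0.0514, -0.055, -0.0277], 'opening': 0.0571, 'grasp_force': 0.0, 'q': [-0.315, 0.2926, 1.7792, 0.0, 1.0699, 0.6821]} theta 0.5737
```

Both diameters are centred. I'll turn back and grip.

>>> {"fn": "play_rows", "kwargs": {"commands": [0,0,0,0,90,0,0,0,0,90,0,0,0,0,90,0,0,-2,-0.12,90,0,0,-2,-0.24,90,0,0,-2,-0.36,90,0,0,-2,-0.48,90,0,0,-2,-0.6,90,0,0,-2,-0.72,90,0,0,-2,-0.84,90,0,0,-2,-0.96,90,0,0,-2,-1.08,90,0,0,-2,-1.2,90,0,0,-2,-1.32,90,0,0,-2,-1.44,90,0,0,-2,-1.57,90,0,0,-2,-1.57,90,0,0,-2,-1.57,90]}}

```text
t: 9.33
tcp_pos: [0.5701, -0.1031, 0.0643]
orientation: [0.48, 0.877, 0.0, 0.0]
force: [0.3, -0.1, 0.0]
opening: 0.0768
grasp_force: 0.0
```

>>> {"fn": "play_rows", "kwargs": {"commands": [0,0,0,0,67,0,0,0,0,67,0,0,0,0,67,0,0,0,0,67,0,0,0,0,67,0,0,0,0,55,0,0,0,0,55,0,0,0,0,55,0,0,0,0,55], "grip_force": 25}}

```text
t: 10.08
tcp_pos: [0.5703, -0.103, 0.0646]
orientation: [0.478, 0.878, 0.0, 0.0]
force: [-0.0, 1.3, 1.9]
opening: 0.0552
grasp_force: 27.2
```

```bash
python3 st.py
```

```text
{'t': 10.0833, 'tcp_pos': [0.5703, -0.103, 0.0646], 'force': [-0.0113, 1.3251, 1.9466], 'moment': [0.2239, -0.0304, -0.0354], 'opening': 0.0552, 'grasp_force': 27.2353, 'q': [-0.3148, 0.2895, 1.7781, 0.0003, 1.0735, -0.8879]} theta 2.1437
```

Gripped with little side load. Now press down gradually.

>>> {"fn": "play_rows", "kwargs": {"commands": [0,0,1,0,55,0,0,2,0,55,0,0,3,0,55,0,0,3,0,55,0,0,3,0,55]}}

```text
t: 10.5
tcp_pos: [0.5703, -0.103, 0.0621]
orientation: [0.478, 0.878, 0.0, 0.0]
force: [-2.5, 2.7, 7.7]
opening: 0.0551
grasp_force: 27.6
```

```bash
python3 st.py
```

```text
{'t': 10.5, 'tcp_pos': [0.5703, -0.103, 0.0621], 'force': [-2.462, 2.6522, 7.6674], 'moment': [0.3641, 0.344, 0.0089], 'opening': 0.0551, 'grasp_force': 27.6421, 'q': [-0.3148, 0.2932, 1.7789, 0.0002, 1.0691, -0.8879]} theta 2.1438
```

>>> {"fn": "play_rows", "kwargs": {"commands": [0,0,1,0,55,0,0,1.7,0,55,0,0,2.4,0,55,0,0,2.4,0,55,0,0,2.4,0,55], "grip_force": 30}}

```text
t: 10.92
tcp_pos: [0.5704, -0.103, 0.0602]
orientation: [0.478, 0.878, 0.0, 0.0]
force: [-3.7, 3.1, 12.1]
opening: 0.0555
grasp_force: 30.2
```

```bash
python3 st.py
```

```text
{'t': 10.9167, 'tcp_pos': [0.5704, -0.103, 0.0602], 'force': [-3.7009, 3.0963, 12.0651], 'moment': [0.462, 0.6762, -0.0375], 'opening': 0.0555, 'grasp_force': 30.1947, 'q': [-0.3148, 0.2959, 1.7796, 0.0002, 1.0657, -0.8879]} theta 2.1439
```

12 N is right for the press. Now turn clockwise in stages.

>>> {"fn": "play_rows", "kwargs": {"commands": [0,0,0,0.04,55,0,0,0,0.08,55,0,0,0,0.12,55,0,0,0,0.16,55,0,0,0,0.2,55,0,0,0,0.2,55]}}

```text
t: 11.42
tcp_pos: [0.5704, -0.103, 0.0602]
orientation: [0.565, 0.825, 0.0, 0.0]
force: [-4.5, 3.9, 11.6]
opening: 0.0553
grasp_force: 30.3
```

```bash
python3 st.py
```

```text
{'t': 11.4167, 'tcp_pos': [0.5704, -0.103, 0.0602], 'force': [-4.4586, 3.9153, 11.5527], 'moment': [0.4265, 0.6478, -0.0746], 'opening': 0.0553, 'grasp_force': 30.3302, 'q': [-0.3147, 0.2959, 1.7796, 0.0001, 1.0657, -0.6859]} theta 1.9419
```

>>> {"fn": "play_rows", "kwargs": {"commands": [0.1,0,0.1,0.04,55,0.2,0,0.1,0.08,55,0.3,0,0.1,0.12,55,0.3,0,0.1,0.16,55,0.3,0,0.1,0.2,55,0.3,0,0.1,0.24,55,0.3,0,0.1,0.28,55,0.3,0,0.1,0.3,55,0.3,0,0.1,0.3,55]}}

```text
t: 12.17
tcp_pos: [0.5704, -0.103, 0.0602]
orientation: [0.681, 0.732, 0.0, 0.0]
force: [-3.4, 2.7, 12.0]
opening: 0.0551
grasp_force: 30.3
```

```bash
python3 st.py; python3 - <<'E'
from h import *
p,d=eyes.read_camera("side")
cv2.imwrite("pics/c3.png",cv2.resize(p[200:240,330:375],(675,600),interpolation=cv2.INTER_CUBIC))
E
```

```text
{'t': 12.1667, 'tcp_pos': [0.5704, -0.103, 0.0602], 'force': [-3.4126, 2.7349, 12.0281], 'moment': [0.2774, 0.6084, 0.032], 'opening': 0.0551, 'grasp_force': 30.3392, 'q': [-0.3145, 0.2956, 1.7799, -0.0003, 1.0653, -0.3864]} theta 1.6428
```

View pics/c3.png

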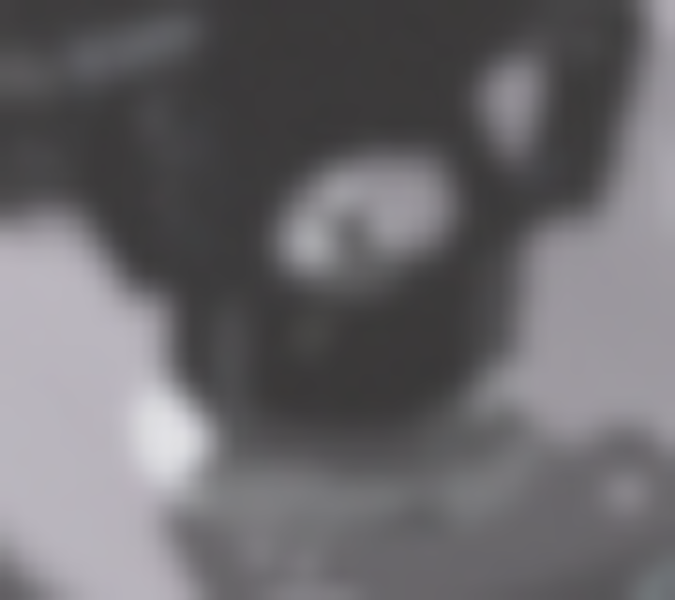

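The white line has moved left, to about (351,222) in the side view, so the collar turns with the grip. I'll continue.

>>> {"fn": "play_rows", "kwargs": {"commands": [0,0,0,0.04,55,0,0,0,0.08,55,0,0,0,0.12,55,0,0,0,0.16,55,0,0,0,0.2,55,0,0,0,0.24,55,0,0,0,0.24,55]}}

```text
t: 12.8
tcp_pos: [0.5704, -0.1029, 0.0602]
orientation: [0.764, 0.645, 0.0, 0.0]
force: [-4.5, 1.8, 11.1]
opening: 0.0552
grasp_force: 30.3
```

```bash
python3 st.py
```

```text
{'t': 12.8, 'tcp_pos': [0.5704, -0.1029, 0.0602], 'force': [-4.4543, 1.8253, 11.1232], 'moment': [0.2866, 0.5971, -0.111], 'opening': 0.0552, 'grasp_force': 30.3402, 'q': [-0.3145, 0.2956, 1.7799, -0.0002, 1.0653, -0.1454]} theta 1.4018
```

>>> {"fn": "play_rows", "kwargs": {"commands": [0,0,0.3,0.03,55,0,0,0.3,0.06,55,0,0,0.3,0.09,55,0,0,0.3,0.12,55,0,0,0.3,0.12,55]}}

```text
t: 13.22
tcp_pos: [0.5704, -0.103, 0.06]
orientation: [0.801, 0.598, 0.0, 0.0]
force: [-3.7, 2.5, 11.8]
opening: 0.0551
grasp_force: 30.4
```

```bash
python3 st.py
```

```text
{'t': 13.2167, 'tcp_pos': [0.5704, -0.103, 0.06], 'force': [-3.6833, 2.459, 11.7978], 'moment': [0.319, 0.6911, -0.0617], 'opening': 0.0551, 'grasp_force': 30.3747, 'q': [-0.3145, 0.296, 1.78, -0.0002, 1.0649, -0.026]} theta 1.2824
```

>>> {"fn": "play_rows", "kwargs": {"commands": [0,0,0,0.02,55,0,0,0,0.04,55,0,0,0,0.06,55,0,0,0,0.06,55]}}

```text
t: 13.55
tcp_pos: [0.5704, -0.103, 0.06]
orientation: [0.819, 0.574, 0.0, 0.0]
force: [-4.0, 1.6, 11.0]
opening: 0.0552
grasp_force: 30.4
```

```bash
python3 st.py
```

```text
{'t': 13.55, 'tcp_pos': [0.5704, -0.103, 0.06], 'force': [-3.9774, 1.5716, 10.9519], 'moment': [0.3232, 0.7059, -0.0444], 'opening': 0.0552, 'grasp_force': 30.3774, 'q': [-0.3145, 0.296, 1.78, -0.0002, 1.0648, 0.0335]} theta 1.2229
```

>>> {"fn": "play_rows", "kwargs": {"commands": [0,0,0,0.02,55,0,0,0,0.04,55,0,0,0,0.04,55]}}

```text
t: 13.8
tcp_pos: [0.5704, -0.103, 0.06]
orientation: [0.83, 0.558, 0.0, 0.0]
force: [-4.0, 1.8, 12.1]
opening: 0.0552
grasp_force: 30.4
```

```bash
python3 st.py
```

```text
{'t': 13.8, 'tcp_pos': [0.5704, -0.103, 0.06], 'force': [-3.9549, 1.8296, 12.0593], 'moment': [0.3687, 0.6193, -0.0429], 'opening': 0.0552, 'grasp_force': 30.3773, 'q': [-0.3145, 0.296, 1.78, -0.0002, 1.0648, 0.0734]} theta 1.183
```

>>> {"fn": "play_rows", "kwargs": {"commands": [0,0,0,0.02,55,0,0,0,0.04,55,0,0,0,0.04,55]}}

```text
t: 14.05
tcp_pos: [0.5704, -0.103, 0.06]
orientation: [0.841, 0.541, 0.0, 0.0]
force: [-4.9, 2.2, 11.6]
opening: 0.0551
grasp_force: 30.4
```

```bash
cat > st2.py <<'E'
from station import sensors
import numpy as np
s=sensors.state(); q=s["orientation"]; print(s["t"],"F",np.round(s["force"],2),"Mz",round(s["moment"][2],3),"tau",np.round(s["joint_torque"],3)[[0,3,5]],"theta",round(2*np.arctan2(q[1],q[0]),4),"op",round(s["opening"],4),"z",round(s["tcp_pos"][2],4))
E
python3 st2.py
```

```text
14.05 F [-4.94  2.21 11.62] Mz -0.063 tau [-0.778 -0.192  0.278] theta 1.143 op 0.0551 z 0.06
```

>>> {"fn": "play_rows", "kwargs": {"commands": [0,0,0,0.02,55,0,0,0,0.04,55,0,0,0,0.04,55]}}

```text
t: 14.3
tcp_pos: [0.5704, -0.1031, 0.06]
orientation: [0.852, 0.524, 0.0, 0.001]
force: [-3.9, 1.1, 12.0]
opening: 0.0552
grasp_force: 30.4
```

```bash
python3 st2.py
```

```text
14.3 F [-3.93  1.14 12.01] Mz 0.157 tau [-0.742 -0.026  0.475] theta 1.1034 op 0.0552 z 0.06
```

Torque rose by 0.2 N·m. I'll take a tiny step to confirm it's the stop.

>>> {"fn": "play_rows", "kwargs": {"commands": [0,0,0,0.01,55,0,0,0,0.01,55]}}

```text
t: 14.47
tcp_pos: [0.5704, -0.1031, 0.06]
orientation: [0.854, 0.52, 0.0, 0.001]
force: [-3.7, 2.0, 11.4]
opening: 0.0553
grasp_force: 30.4
```

```bash
python3 st2.py
```

```text
14.4667 F [-3.75  1.96 11.43] Mz 0.342 tau [-0.768  0.048  0.435] theta 1.0942 op 0.0553 z 0.06
```

The stop is felt, so I'll back off slightly to relieve it, then let it rise.

>>> {"fn": "play_rows", "kwargs": {"commands": [0,0,0,-0.01,55,0,0,0,-0.02,55,0,0,-1,-0.02,55,0,0,-2,-0.02,55,0,0,-2,-0.02,55]}}

```text
t: 14.88
tcp_pos: [0.5704, -0.103, 0.0615]
orientation: [0.849, 0.529, 0.0, 0.0]
force: [-2.3, 0.9, 7.8]
opening: 0.0549
grasp_force: 30.8
```

```bash
python3 st2.py
```

```text
14.8833 F [-2.29  0.93  7.85] Mz 0.177 tau [-0.648 -0.104  0.154] theta 1.1142 op 0.0549 z 0.0615
```

The force is falling at the spring rate, so it is rising freely. I'll continue up.

>>> {"fn": "play_rows", "kwargs": {"commands": [0,0,-0.7,0,55,0,0,-1.4,0,55,0,0,-2,0,55,0,0,-2,0,55]}}

```text
t: 15.22
tcp_pos: [0.5703, -0.103, 0.0628]
orientation: [0.849, 0.529, 0.0, 0.0]
force: [0.4, -0.3, 4.9]
opening: 0.0552
grasp_force: 31.3
```

```bash
python3 st2.py
```

```text
15.2167 F [ 0.41 -0.35  4.94] Mz 0.17 tau [-0.272 -0.018  0.165] theta 1.114 op 0.0552 z 0.0628
```

>>> {"fn": "play_rows", "kwargs": {"commands": [0,0,-0.5,-0.01,55,0,0,-0.5,-0.01,58,0,0,-0.5,-0.01,63,0,0,-0.5,-0.01,68,0,0,-0.5,-0.01,75,0,0,-0.5,-0.01,100,0,0,-0.5,-0.01,100,0,0,-0.5,-0.01,100,0,0,-0.5,-0.01,100,0,0,-0.5,-0.01,100], "grip_force": 20}}

```text
t: 16.05
tcp_pos: [0.5698, -0.1028, 0.0629]
orientation: [0.846, 0.533, -0.0, -0.0]
force: [0.6, -0.2, 0.2]
opening: 0.0855
grasp_force: 0.0
```

```bash
python3 st2.py
```

```text
16.05 F [ 0.56 -0.24  0.17] Mz -0.011 tau [-0.001 -0.     0.   ] theta 1.1238 op 0.0855 z 0.0629
```

>>> {"fn": "play_rows", "kwargs": {"commands": [0,0,-15,0,100,0,0,-40,0,100,0,0,-70,0,100,0,0,-100,0,100,0,0,-130,0,100,-30,-3,-150,0,100,-70,-8,-150,0,100,-110,-12,-150,0,100,-150,-16,-150,0,100,-190,-20,-150,0,100,-230,-25,-150,0,100,-270,-30,-150,0,100,-310,-34,-150,0,100,-350,-38,-150,0,100,-390,-42,-150,0,100,-420,-45,-150,0,100,-440,-48,-150,0,100,-450,-50,-150,0,100,-450,-50,-150,0,100,-450,-50,-150,0,100]}}

```text
t: 17.72
tcp_pos: [0.3305, -0.4864, 0.2128]
orientation: [0.846, 0.533, 0.0, -0.0]
force: [0.2, 0.4, -0.3]
opening: 0.0854
grasp_force: 0.0
```

```bash
python3 - <<'E'
from m import *
p,d=eyes.read_camera("top"); q,_=eyes.read_camera("side"); g=p.mean(2).astype(float); o=np.load("top0.npz")["p"]
def prof(g,C,rs,z):
    A=np.arange(-180,180,5); v=[]
    for a in np.radians(A):
        w=pix("top",[[C[0]+r*np.cos(a),C[1]+r*np.sin(a),z] for r in rs]); v.append(map_coordinates(g,[w[:,1],w[:,0]],order=1).mean())
    return A,np.array(v)
for nm,G in(("before",o.mean(2).astype(float)),("after",g)):
    A,v=prof(G,(.567,-.103),(.019,.021,.023,.025),.099); print(nm,[(int(a),int(b)) for a,b in zip(A,v) if b>60])
    A,v=prof(G,(.567,-.103),(.005,.008,.011),.117); print(" knob dark",[(int(a),int(b)) for a,b in zip(A,v) if b<np.percentile(v,25)])
s0=np.load("side0.npz")["p"]
im=np.zeros((600,800,3),np.uint8)
for k,(a,b) in enumerate(((o,s0),(p,q))):
    im[300*k:300*k+300,:400]=cv2.resize(a[164:194,327:367],(400,300),interpolation=cv2.INTER_CUBIC)
    im[300*k:300*k+300,400:]=cv2.resize(b[205:235,333:373],(400,300),interpolation=cv2.INTER_CUBIC)
cv2.imwrite("pics/after.png",im)
dd=abs(p.astype(int)-o).max(2); print("changed top px by region", [(n,int((dd[y0:y1,x0:x1]>40).sum())) for n,y0,y1,x0,x1 in(("pot",130,215,245,315),("bowls",185,235,148,198),("spoon",238,268,205,255),("cupa",150,175,370,393),("cupb",213,238,441,468),("coaster",164,192,441,472),("caddy",143,172,175,206))])
E
```

```text
before [(-110, 72), (-105, 93), (-100, 104), (-95, 101), (-90, 87), (-85, 66)]
 knob dark [(-125, 151), (-120, 146), (-115, 139), (-110, 133), (-105, 127), (-100, 122), (-95, 122), (-90, 124), (-85, 125), (-80, 128), (-75, 130), (-70, 133), (-65, 137), (-60, 141), (-55, 143), (-50, 146), (-45, 149), (-40, 151)]
after [(-170, 61), (-165, 74), (-160, 82), (-155, 79), (-150, 68), (-5, 60)]
 knob dark [(-125, 151), (-120, 145), (-115, 139), (-110, 132), (-105, 126), (-100, 122), (-95, 122), (-90, 124), (-85, 126), (-80, 128), (-75, 131), (-70, 134), (-65, 138), (-60, 142), (-55, 145), (-50, 147), (-45, 150), (-40, 152)]
changed top px by region [('pot', 0), ('bowls', 0), ('spoon', 0), ('cupa', 0), ('cupb', 30), ('coaster', 0), ('caddy', 0)]
```

View pics/after.png

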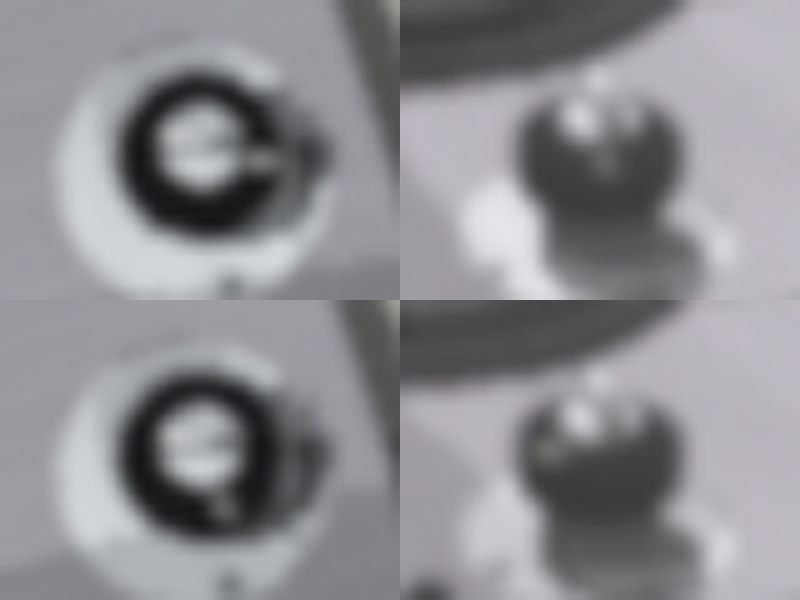

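In the before/after crops, the white line has moved from image-right at (265,160) to hob-front at (222,508). The collar is back at its rest height, and the inner knob and bystanders are unchanged. The small change at cup B is the arm's shadow, since the gripper hovers there at z ≈ 0.21. Handing in.

```bash
python3 -c "
from station import close_job
print(close_job())"
```

```text
the job is handed in; nothing more can be done
None
```

The outer collar was pressed past its catch, turned clockwise about 1.04 rad until I felt the OFF stop, and released back up at rest height; the inner knob looked unmoved and nothing else shifted, though the few changed pixels at one cup I took for the arm's shadow without checking further.

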